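Push a painted bear carving through the flap of the drying box

ROBOT

A 6-joint arm with a two-finger parallel gripper is mounted at the origin on the work surface. World frame = base frame: x ahead of the robot, y to its left, z up, the work surface at z = 0. Lengths are in m, angles in rad, forces in N, time in s.
With the tool pointing down it reaches from about 0.3 to 0.875 m from the base axis. Payload 6.4 kg.
Tool frame: the origin (TCP) lies at the centre of the arm's flange, where the gripper is bolted on; the fingertips stand 173 mm ahead of it and the grasp point (between the pads) lies 155 mm ahead of it; z points along the fingers, x is the direction in which the jaws open and shut, and the axes are right-handed (so a half turn about z gives the same grasp; the last joint's range is limited). The gripper opens to 85 mm and grips with 20 to 120 N. Pads are 22 mm wide; open, the fingers measure 114 mm over their backs; the gripper's body (76 mm by 85 mm) begins 54 mm behind the grasp point. The pads swing forward as they close: fully open they stand 13 mm farther back than shut.
Start: joints at [-1.47, 0.181, 1.607, -0, 1.354, -0.206], TCP at [0.174, -0.548, 0.405] pointing down, gripper open.
Joint ranges: [-2.99, 2.99], [-0.89, 2.07], [0.3, 2.58], [-1.14, 4.28], [0, 2.63], [-3.12, 3.12]. Speed limits (rad/s): [2.57, 2.57, 3.01, 3.14, 3.14, 3.14].

INTERFACE

Orientations are given as a unit quaternion [w, x, y, z].
In Python, from bench import ctrl gives the robot as it stands. The module is installed in compiled form; this text tells all that it offers.
- The arm moves only by the tool move_arm, never from a script. Its argument "moves" is a list of rows, each an object of numbers: "gripper": the opening in per cent of the stroke, from 0 (shut) to 100 (fully open); "x", "y", "z": the shift along the tool's x, y, z in cm; "roll": the turn about the tool's z in degrees. In form: [{"gripper": .., "x": .., "y": .., "z": .., "roll": ..}, ...]. A call has 1 to 5 rows; each row shifts and turns the commanded pose from where the row before left it, along the tool's axes as they then stand; what a row does not reach is not made up. A row lasts 1/8 s, in which the tool goes at most 62.5 mm and 10.7 degrees, less where a joint would pass 70% of its speed; a pose out of reach is approached as far as the arm can. A call is refused whole if a number of a shift passes 6.25 or a number of a turn 10.7, either way. A call with a gripper value outside its range is refused whole. The fingers move at their own pace and stop on an object; the grip force is fixed at half the most. Time passes only in rows, so rows that do not move let the fingers close. It gives the time, the measured TCP pose, the force and the opening at its end, in the units of the state.
- ctrl.get_obs(): the state, without advancing time (a new reading comes with each control period).
- ctrl.camera(name): name is "scene" or "top" or "wrist"; returns a dict with "img" (480x640x3 uint8, red, green, blue), "fx", "fy", "cx", "cy" (pixels), "world_from_camera" (4x4, takes a point from camera to world coordinates); the wrist camera has in their place "tool_from_camera" (4x4, takes a point from camera to tool coordinates, whose origin is the TCP and whose axes are the tool frame's). Camera axes: x right, y up, looking along -z (the intrinsics and any distortion apply to the point x, -y, -z); pixel columns grow to the right and rows downward; lengths in m; the calibration is good to about 2 mm. The wrist camera is an equidistant fisheye: a pixel r from the principal point sees the ray r / f radians off the axis. A picture is of the moment at which its call begins: read the wrist's pose just before it. There is no depth.
- ctrl.hand_in(): hands the job in, once; it reports no verdict.
The state is a dict: "time_s": time; "q": joint angles; "dq": joint speeds; "joint_efforts": joint torques, N m; "eef_pos": TCP position; "eef_rot": TCP orientation; "wrist_force": force on the tool from outside, world axes, zero at the start; "torque": the same for the moment, N m; "opening": opening from 0.0 (shut) to 1.0 (fully open).
Only numpy, scipy, OpenCV 4.12 (cv2) and the standard library are available. Lean on these libraries where they do the work, as an engineer would, in place of code of your own. Each camera call takes 0.05 s, during which the arm holds its last target. There are 200 camera calls.

TASK

Pick up the push stick by its red handle and use it to slide the painted bear carving along its lane, through the sprung orange flap and into the clear drying box, until it beds against the cushioned stop somewhere inside; the paint is fresh, so press it home gently, with about 12 N and never more than 20 N. Then draw the stick out so that the flap swings shut, and lay the stick flat on the bench wholly in front of the flap, without disturbing the jar, leaf carving and chestnut.

Things in the scene. Friction and masses are not known exactly. Their poses are not given: they have to be found in the camera images.
- dryer: Fixed drying box with guide lane; level, yaw varies. Origin: on the bench, mid-lane, at the gate's inner face where the flap hangs; +y is the push direction (into the box), x across, z up. The lane runs from y -190 mm to 0 between two wooden guide strips 22 mm high, 12 mm thick, 70 mm clear between them; its floor is the bench.
- gate (a point): Centre of the gate's opening, 37 mm above the dryer's origin: opening 70 mm wide, 74 mm high; dark wood posts and lintel 14 mm thick (y -14 to 0 mm), out to x = +-51 mm, top at 100 mm.
- box (a point): Centre of the clear roof's top, 95 mm above the bench and 110 mm behind the gate. Box: inside 70 mm wide, 90 mm high, y 0 to 227 mm, floor is the bench. In it stands the stop, a grey pad 60 mm wide, 38 mm high on a steel block: its face lies 130 to 165 mm behind the gate, different each time and not measured; the pad is sprung, 2.5 N per mm, up to 12 mm.
- flap (a joint): Angle of the orange flap, rad: 0 shut, grows as its foot swings into the box, up to 1.5. 66 mm wide, 60 long, 4 thick, hinged along x 66 mm above the bench. A light spring shuts it (0.05 N m at 0, 0.10 at 1 rad). Opening it and sliding the carving under it takes about 1 to 5 N; it rests on what is below it and shuts by itself when that is gone.
- bear_center (a point): Centre (20 mm above its underside) of the bear carving: black bear on a pale wooden base 50 mm wide (x), 70 long (y), 18 thick, 40 mm high over all, 0.1 to 0.2 kg. Its +y is the nose. It starts flat on the bench in the lane, nose to the gate within 0.1 rad, centre 75 to 125 mm before the gate. Its rear, 35 mm behind the centre, is flat and upright.
- stick_grip (a point): Point to grip on the push stick, in its red handle, 64 mm above the stick's underside. Handle: upright block 24 mm thick (stick's x), 46 long (y), from the bar up to 88 mm. The wooden bar, 22 mm wide, 30 high, runs along y from 90 mm behind the handle's centre to 200 mm before it. 0.2 kg, balances about 30 mm before the handle. It starts flat on the bench, handle up.
- stick_tip (a point): Centre of the push stick's black rubber front face (21 mm wide, 28 mm high): 200 mm along the stick's +y from the handle's centre, 15 mm above the stick's underside.
- jar (a point): Centre of a white paint jar with blue band, 60 mm across, 66 mm high, standing loose; leave alone.
- leaf (a point): Centre of a loose leaf carving with orange and yellow veins, 60 x 40 x 16 mm; leave alone.
- chest_c (a point): Centre of a loose brown carved chestnut, 44 mm across, 38 mm high; leave alone.
Mind the look-alikes: they are no part of the job. There is more than one size of the part that bears bear_center; the job needs the middle-sized.

How it is judged:
By the outcome, as a careful person would: the job done as asked, in the order asked, and still so for the second after the job is handed in, with the robot touching nothing.
It also fails if it takes over 64 s, if anything falls off the work surface, if the arm or the gripper's body presses on something with over 40 N, if the wrist force passes 120 N, or if a joint passes its speed limit or range.

## Working session

There is one attempt and no reset: what is moved stays moved. The work goes in short steps, Python scripts to look and compute and a tool call to move; the robot and the scene stay as the last step left them, time stands still between calls to the robot, and variables do not carry over. Pictures are saved under pics/ and viewed, about 8 in all and at most 12, crops included, and the job is handed in when it is done.

Besides the shell and the picture viewer there is one more tool, called after ">>>" as name([rows], argument=value, ...), one row to a line, values as JSON. move_arm: Moves the arm, as the interface text tells. Its arguments: {"type":"object","properties":{"moves":{"type":"array","items":{"type":"object","properties":{"gripper":{"type":"number"},"x":{"type":"number"},"y":{"type":"number"},"z":{"type":"number"},"roll":{"type":"number"}}}}},"required":["moves"]}

```bash
mkdir -p pics
cat > h.py <<'E'
import numpy as np, cv2
from bench import ctrl
def snap(n,f):
    c=ctrl.camera(n); cv2.imwrite('pics/'+f+'.png',c['img'][:,:,::-1]); np.save('pics/'+f+'.npy',{k:v for k,v in c.items()},allow_pickle=True); return c
def load(f): return np.load('pics/'+f+'.npy',allow_pickle=True).item()
def ray(c,u,v):
    T=np.array(c['world_from_camera']); d=np.array([(u-c['cx'])/c['fx'],-(v-c['cy'])/c['fy'],-1.0])
    return T[:3,3],T[:3,:3]@d
def onz(c,u,v,z):
    o,d=ray(c,u,v); return (o+d*(z-o[2])/d[2]).round(4)
def proj(c,p):
    T=np.array(c['world_from_camera']); q=T[:3,:3].T@(np.array(p)-T[:3,3]); return (c['cx']+c['fx']*q[0]/-q[2], c['cy']-c['fy']*q[1]/-q[2])
E
python3 - <<'E'
from h import *
for n in('scene','top'):
    c=snap(n,n+'0'); print(n,c['fx'],c['cx'],c['cy'],np.round(c['world_from_camera'],3).tolist(),[k for k in c])
print(ctrl.get_obs())
E
```

```text
scene 486.173591682387 311.47336498387295 236.0494420590161 [[0.399, -0.642, 0.654, 1.123], [0.916, 0.263, -0.301, -0.333], [0.021, 0.72, 0.694, 0.73], [0.0, 0.0, 0.0, 1.0]] ['img', 'fx', 'fy', 'cx', 'cy', 'world_from_camera']
top 435.9553244816331 323.452082716478 241.80131030106426 [[0.07, 0.969, -0.236, 0.357], [-0.998, 0.069, -0.011, -0.077], [0.006, 0.236, 0.972, 0.882], [0.0, 0.0, 0.0, 1.0]] ['img', 'fx', 'fy', 'cx', 'cy', 'world_from_camera']
{'time_s': 0.1, 'q': array([-1.47032731e+00,  1.81470727e-01,  1.60787265e+00,  8.79574070e-06,
        1.35385066e+00, -2.06302608e-01]), 'dq': array([-0.00050957, -0.00084509, -0.0041098 ,  0.00032694, -0.00079956,
        0.00033023]), 'joint_efforts': array([ 6.42824743e-04, -4.45878875e+01, -3.52241313e+01, -3.47752066e-04,
        4.03027138e-03,  2.09259332e-05]), 'eef_pos': array([ 0.17363364, -0.54792378,  0.4038889 ]), 'eef_rot': array([-5.98200748e-04,  8.06839486e-01, -5.90770177e-01, -5.32244150e-04]), 'wrist_force': array([ 0.08207012, -0.13125438,  0.44555926]), 'torque': array([-0.00070589, -0.0327367 ,  0.00180951]), 'opening': 0.9959965449680642}
```

View pics/top0.png

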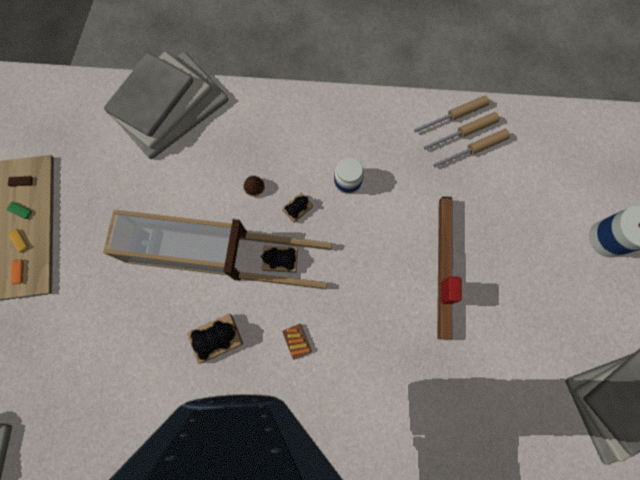

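View pics/scene0.png

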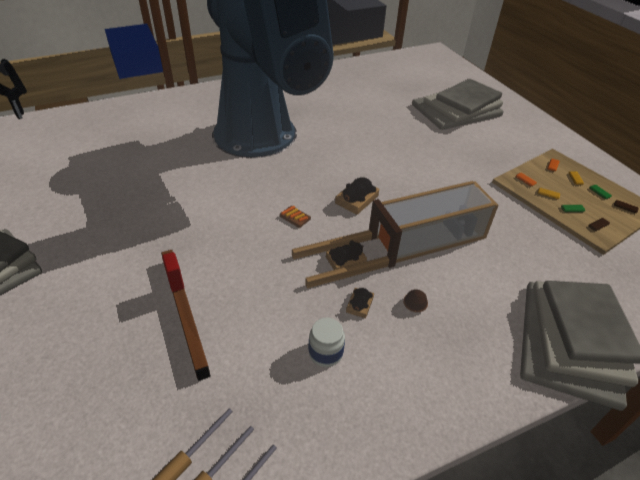

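Bears in the top view are the large one at (214,340), one in the lane at (281,259) and a small one at (298,207). The one in the lane should be the middle-sized, and its measured size will confirm it. The stick runs vertically, with its handle at (452,290) and black tip near (446,199).

Run:
```python
from h import *
c=load('top0');im=c['img'];hsv=cv2.cvtColor(im,cv2.COLOR_RGB2HSV)
def big(m): 
    n,l,s,ce=cv2.connectedComponentsWithStats(m.astype('uint8')); i=1+np.argmax(s[1:,4]); return l==i,s[i],ce[i]
H,S,V=[hsv[...,i].astype(int) for i in range(3)]
red=((H<6)|(H>174))&(S>180)&(V>80); r,s,ce=big(red); print('red',s,ce)
bar=np.zeros_like(red); bar[185:350,425:475]=(S>90)[185:350,425:475]
ys,xs=np.nonzero(bar&~red); print('bar',xs.min(),xs.max(),ys.min(),ys.max())
for v in range(196,342,12):
    xx=np.nonzero((S[v,425:475]>90)|(V[v,425:475]<50))[0]+425; print(v,xx.min() if len(xx) else None,xx.max() if len(xx) else None)
# strips
crop=cv2.resize(im[190:380,90:350],None,fx=3,fy=3,interpolation=cv2.INTER_CUBIC)
cv2.imwrite('pics/crop1.png',crop[:,:,::-1])
```

```text
red [441 277  20  26 427] [450.89461358 289.41217799]
bar 438 461 198 338
196 None None
208 439 451
220 439 451
232 439 451
244 439 451
256 439 451
268 439 451
280 439 461
292 439 461
304 438 451
316 438 451
328 438 451
340 None None
```

View pics/crop1.png

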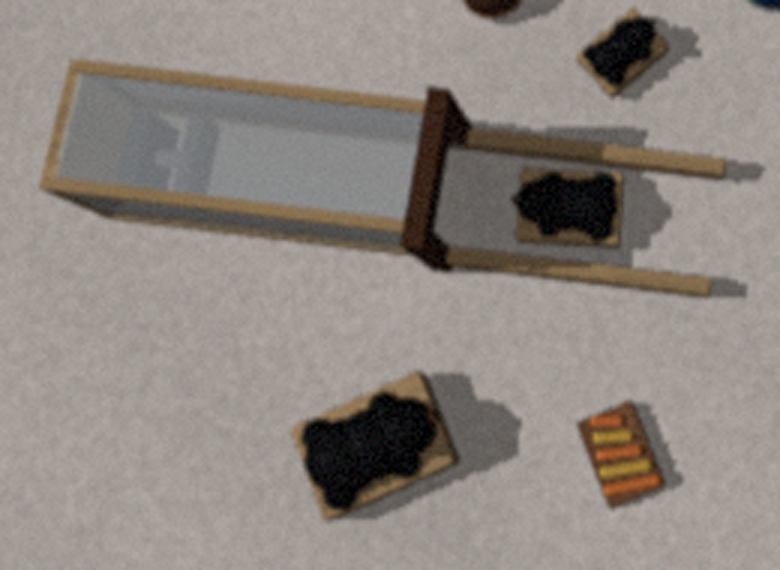

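Run:
```python
from h import *
c=load('top0')
def P(u,v,z,crop=1):
    if crop:u,v=u/3+90-.33,v/3+190-.33
    return onz(c,u,v,z)
for n,u,v,z in [('strip U end out',724,160,.022),('U end in',722,178,.022),('L end in',711,279,.022),('L end out',708,296,.022),
 ('lintel U front',447,88,.1),('U back',428,88,.1),('L back',402,246,.1),('L front',424,251,.1),('box far U',72,62,.095),('box far L',42,188,.095),
 ('bear noseU',520,168,.018),('bear rearU',622,172,.018),('rearL',620,246,.018),('noseL',516,241,.018)]:
    print(n,P(u,v,z))
for n,u,v,z in [('bar tipL',439,198,.03),('tipR',451.5,198,.03),('backL',438,338.5,.03),('backR',451,338.5,.03),('h1',445,278,.088),('h2',461.5,278,.088),('h3',461.5,301,.088),('h4',443,301,.088)]: print(n,P(u,v,z,0))
s=load('scene0');hs=cv2.cvtColor(s['img'],cv2.COLOR_RGB2HSV)
im=cv2.resize(s['img'][235:395,140:240],None,fx=4,fy=4,interpolation=cv2.INTER_CUBIC)
c2=cv2.resize(s['img'][200:300,280:380],None,fx=4,fy=4,interpolation=cv2.INTER_CUBIC);o=np.zeros((600,800,3),'uint8');o[:600,:400]=im[:600];o[:400,400:]=c2
cv2.imwrite('pics/crop2.png',o[:,:,::-1])
```

```text
strip U end out [ 0.564  -0.0831  0.022 ]
U end in [ 0.5514 -0.0826  0.022 ]
L end in [ 0.4825 -0.0799  0.022 ]
L end out [ 0.4711 -0.0787  0.022 ]
lintel U front [0.5789 0.0925 0.1   ]
U back [0.578  0.1043 0.1   ]
L back [0.478  0.1081 0.1   ]
L front [0.4759 0.0945 0.1   ]
box far U [0.5804 0.3303 0.095 ]
box far L [0.4989 0.3338 0.095 ]
bear noseU [0.5495 0.0544 0.018 ]
bear rearU [ 0.5517 -0.0147  0.018 ]
rearL [ 0.501  -0.0177  0.018 ]
noseL [0.4994 0.052  0.018 ]
bar tipL [ 0.6733 -0.2993  0.03  ]
tipR [ 0.6752 -0.3251  0.03  ]
backL [ 0.3893 -0.2994  0.03  ]
backR [ 0.391  -0.3243  0.03  ]
h1 [ 0.4969 -0.2963  0.088 ]
h2 [ 0.499  -0.3267  0.088 ]
h3 [ 0.4567 -0.3265  0.088 ]
h4 [ 0.4544 -0.2929  0.088 ]
```

View pics/crop2.png

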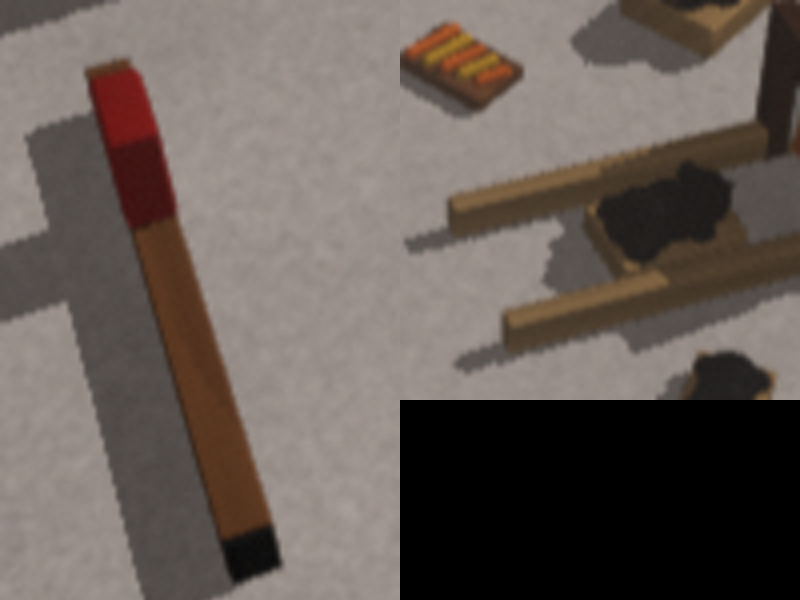

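The lane bear measures 70 x 50 mm, so it is the middle-sized one. The push stick's black tip is toward world +x. The gate is at about (0.528, 0.106), and the push direction is about world +y tilted 0.053 rad toward +x. Handle centre is at about (0.476, -0.314).

>>> move_arm([
  {"gripper": 100, "roll": 8.8},
  {"gripper": 100, "roll": 8.8},
  {"gripper": 100, "x": -3.9, "y": -5.0},
  {"gripper": 100, "x": -3.9, "y": -5.0},
  {"gripper": 100, "x": -3.9, "y": -5.0},
])

```text
validation failed for argument at $.mo...
```

>>> move_arm([
  {"gripper": 100, "x": -3.9, "y": -5.0},
  {"gripper": 100, "x": -3.9, "y": -5.0},
  {"gripper": 100, "x": -3.9, "y": -5.0},
  {"gripper": 100, "z": 3},
  {"gripper": 100, "z": 2},
])

```text
validation failed for argument at $.mo...
```

Run:
```python
from h import *
o=ctrl.get_obs(); c=snap('wrist','w1'); print(o['eef_pos'],o['eef_rot'],o['wrist_force'],o['time_s'],c['fx'],c['cx'],c['cy'],np.round(c['tool_from_camera'],3).tolist())
im=c['img'];hsv=cv2.cvtColor(im,cv2.COLOR_RGB2HSV);H,S,V=[hsv[...,i].astype(int) for i in range(3)]
red=((H<6)|(H>174))&(S>180)&(V>80);n,l,s,ce=cv2.connectedComponentsWithStats(red.astype('uint8'));print(s[1:],ce[1:])
```

```text
[ 0.17363364 -0.54792378  0.4038889 ] [-5.98200748e-04  8.06839486e-01 -5.90770177e-01 -5.32244150e-04] [ 0.08207012 -0.13125438  0.44555926] 0.1 371.64829954431775 323.81330378946706 240.15500808780754 [[1.0, 0.001, -0.001, 0.0], [0.0, -0.962, -0.275, -0.07], [-0.001, 0.275, -0.962, 0.03], [0.0, 0.0, 0.0, 1.0]]
[] []
```

View pics/w1.png

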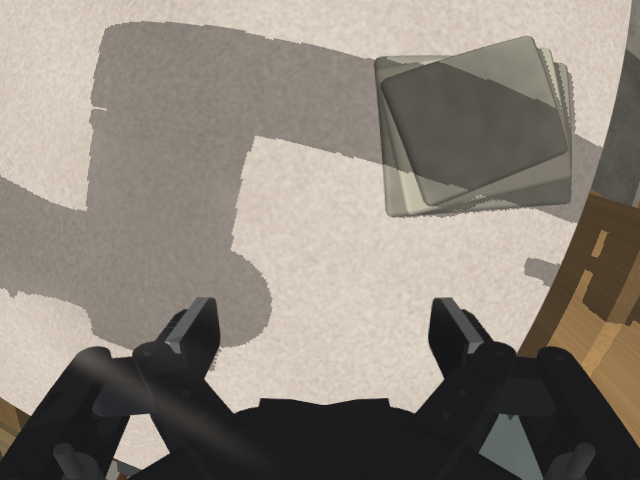

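The picture shows only the start view, because the calls were refused. Every row probably needs all its fields.

>>> move_arm([
  {"gripper": 100, "x": 0, "y": 0, "z": 0, "roll": 8.8},
  {"gripper": 100, "x": 0, "y": 0, "z": 0, "roll": 8.8},
  {"gripper": 100, "x": -3.9, "y": -5.0, "z": 0, "roll": 0},
  {"gripper": 100, "x": -3.9, "y": -5.0, "z": 0, "roll": 0},
  {"gripper": 100, "x": -3.9, "y": -5.0, "z": 0, "roll": 0},
])

```text
time_s: 0.78
eef_pos: [0.3226, -0.4316, 0.4045]
eef_rot: [0.0, -0.707, 0.708, 0.0]
wrist_force: [1.5, -0.3, -0.1]
opening: 1.0
```

>>> move_arm([
  {"gripper": 100, "x": -3.9, "y": -5.0, "z": 0, "roll": 0},
  {"gripper": 100, "x": -3.9, "y": -5.0, "z": 0, "roll": 0},
  {"gripper": 100, "x": -3.9, "y": -5.0, "z": 2, "roll": 0},
  {"gripper": 100, "x": 0, "y": 0, "z": 3, "roll": 0},
  {"gripper": 100, "x": 0, "y": 0, "z": 0, "roll": 0},
])

```text
time_s: 1.4
eef_pos: [0.4669, -0.318, 0.3532]
eef_rot: [0.0, 0.708, -0.707, -0.003]
wrist_force: [-0.3, -0.1, 0.2]
opening: 1.001
```

```bash
cat >> h.py <<'E'
def wonz(c,o,u,v,z):
    from scipy.spatial.transform import Rotation as R
    d=np.array([u-c['cx'],v-c['cy']]);r=np.hypot(*d);t=r/c['fx']
    dc=np.array([d[0]/r*np.sin(t),-d[1]/r*np.sin(t),-np.cos(t)])
    T=np.array(c['tool_from_camera']);q=o['eef_rot'];W=R.from_quat([q[1],q[2],q[3],q[0]]).as_matrix()
    p=o['eef_pos']+W@T[:3,3]; d=W@T[:3,:3]@dc
    return (p+d*(z-p[2])/d[2]).round(4)
E
python3 - <<'E'
from h import *
o=ctrl.get_obs(); c=snap('wrist','w2'); print(o['eef_pos'],o['eef_rot'],o['wrist_force'],o['time_s'])
im=c['img'];hsv=cv2.cvtColor(im,cv2.COLOR_RGB2HSV);H,S,V=[hsv[...,i].astype(int) for i in range(3)]
red=((H<6)|(H>174))&(S>150)&(V>60);n,l,s,ce=cv2.connectedComponentsWithStats(red.astype('uint8'));i=1+np.argmax(s[1:,4]);print(s[i],ce[i])
ct=max(cv2.findContours(red.astype('uint8'),0,2)[0],key=cv2.contourArea)
for p in cv2.approxPolyDP(ct,3,True)[:,0]: print(p,wonz(c,o,*p,.088))
E
```

```text
[ 0.46688973 -0.3179967   0.35315059] [ 4.91613896e-06  7.07535903e-01 -7.06671041e-01 -2.99747977e-03] [-0.29721306 -0.05093748  0.17316862] 1.4
[ 303  179   36   76 2402] [320.50457952 215.7131557 ]
[310 179] [ 0.5095 -0.3085  0.088 ]
[303 195] [ 0.4992 -0.3039  0.088 ]
[304 249] [ 0.4631 -0.3041  0.088 ]
[307 254] [ 0.4596 -0.3061  0.088 ]
[333 254] [ 0.4597 -0.3234  0.088 ]
[338 217] [ 0.4848 -0.3264  0.088 ]
[336 184] [ 0.5063 -0.3249  0.088 ]
[333 179] [ 0.5095 -0.323   0.088 ]
```

View pics/w2.png

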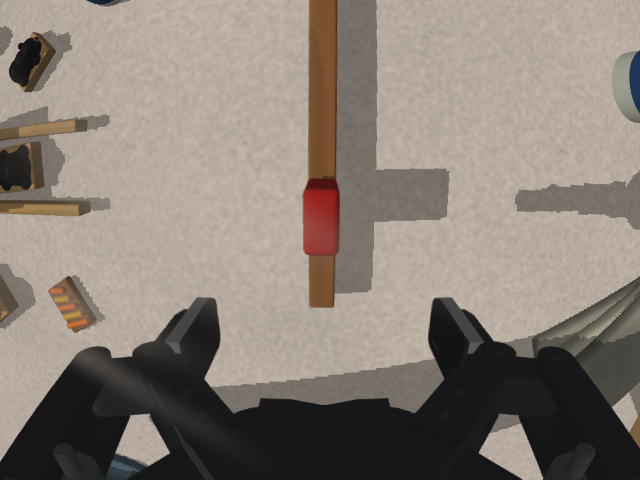

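The red handle top is at (303–338, 190–254). This puts its centre at about (0.480, -0.315), which is 1.3 cm ahead of the tool.

>>> move_arm([
  {"gripper": 100, "x": -0.3, "y": -1.3, "z": 2, "roll": 0},
  {"gripper": 100, "x": 0, "y": 0, "z": 4, "roll": 0},
  {"gripper": 100, "x": 0, "y": 0, "z": 4, "roll": 0},
  {"gripper": 100, "x": 0, "y": 0, "z": 2.5, "roll": 0},
  {"gripper": 100, "x": 0, "y": 0, "z": 1.1, "roll": 0},
])

```text
time_s: 2.08
eef_pos: [0.4796, -0.3174, 0.2197]
eef_rot: [-0.0, -0.706, 0.708, 0.0]
wrist_force: [-0.4, -0.0, 0.6]
opening: 1.002
```

>>> move_arm([
  {"gripper": 100, "x": 0, "y": 0, "z": 0, "roll": 0},
  {"gripper": 0, "x": 0, "y": 0, "z": 0, "roll": 0},
  {"gripper": 0, "x": 0, "y": 0, "z": 0, "roll": 0},
  {"gripper": 0, "x": 0, "y": 0, "z": 0, "roll": 0},
  {"gripper": 0, "x": 0, "y": 0, "z": 0, "roll": 0},
])

```text
time_s: 2.7
eef_pos: [0.4803, -0.3165, 0.2204]
eef_rot: [0.0, -0.707, 0.707, -0.0]
wrist_force: [-1.3, 0.8, 3.8]
opening: 0.273
```

>>> move_arm([
  {"gripper": 0, "x": 0, "y": 0, "z": 0, "roll": 0},
  {"gripper": 0, "x": 0, "y": 0, "z": 0, "roll": 0},
  {"gripper": 0, "x": 0, "y": 0, "z": 0, "roll": 0},
])

```text
time_s: 3.08
eef_pos: [0.4803, -0.3165, 0.2204]
eef_rot: [0.0, -0.707, 0.707, -0.0]
wrist_force: [-1.3, 1.5, 4.4]
opening: 0.275
```

>>> move_arm([
  {"gripper": 0, "x": 0, "y": 0, "z": -2, "roll": 0},
  {"gripper": 0, "x": 0, "y": 0, "z": -3, "roll": 0},
  {"gripper": 0, "x": 0, "y": 0, "z": -4, "roll": 0},
  {"gripper": 0, "x": -3.2, "y": -1.5, "z": -3, "roll": 0},
  {"gripper": 0, "x": -3.2, "y": -1.5, "z": 0, "roll": 0},
])

```text
time_s: 3.7
eef_pos: [0.5111, -0.2526, 0.3441]
eef_rot: [0.0, -0.707, 0.708, -0.003]
wrist_force: [0.9, -0.5, -2.4]
opening: 0.274
```

>>> move_arm([
  {"gripper": 0, "x": 0, "y": 0, "z": 0, "roll": -9},
  {"gripper": 0, "x": 0, "y": 0, "z": 0, "roll": -10},
  {"gripper": 0, "x": 0, "y": 0, "z": 0, "roll": -10},
  {"gripper": 0, "x": 0, "y": 0, "z": 0, "roll": -10},
  {"gripper": 0, "x": 0, "y": 0, "z": 0, "roll": -10},
])

```text
time_s: 4.32
eef_pos: [0.51, -0.2523, 0.3406]
eef_rot: [0.0, 0.938, -0.348, -0.0]
wrist_force: [-0.0, -0.6, -2.7]
opening: 0.271
```

>>> move_arm([
  {"gripper": 0, "x": 0, "y": 0, "z": 0, "roll": -10},
  {"gripper": 0, "x": 0, "y": 0, "z": 0, "roll": -10},
  {"gripper": 0, "x": 0, "y": 0, "z": 0, "roll": -10},
  {"gripper": 0, "x": 0, "y": 0, "z": 0, "roll": -8},
  {"gripper": 0, "x": 0, "y": 0, "z": 0, "roll": 0},
])

```text
time_s: 4.95
eef_pos: [0.5101, -0.2523, 0.3405]
eef_rot: [0.0, 1.0, -0.027, 0.0]
wrist_force: [0.9, -0.7, -2.5]
opening: 0.272
```

Run:
```python
from h import *
from scipy.spatial.transform import Rotation as R
o=ctrl.get_obs(); c=snap('wrist','w3'); s=snap('scene','s3');t=snap('top','t3'); q=o['eef_rot'];W=R.from_quat([q[1],q[2],q[3],q[0]]).as_matrix();print(o['eef_pos'],W.round(4).tolist(),o['wrist_force'],o['time_s'],o['opening'])
o2=np.zeros((480,800,3),'uint8');o2[:,:400]=cv2.resize(s['img'][100:400,120:370],(400,480));o2[:300,400:]=cv2.resize(c['img'],(400,300));cv2.imwrite('pics/v3.png',o2[:,:,::-1])
```

```text
[ 0.51008267 -0.2523452   0.34046237] [[0.9985, -0.0539, 0.0001], [-0.0539, -0.9985, -0.0002], [0.0001, 0.0002, -1.0]] [ 0.91221331 -0.74748382 -2.52148999] 4.95 0.27189577235280066
```

View pics/v3.png

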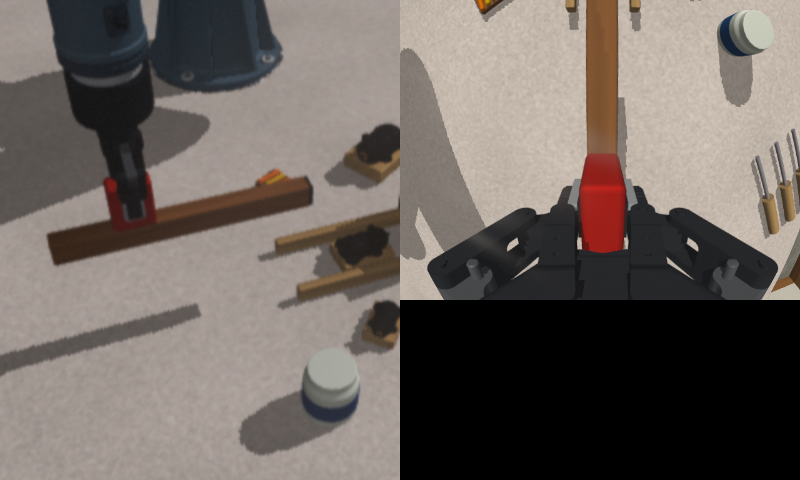

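The stick is held level and aligned, with the bar centred between the strip ends in the wrist view. Next I lower it behind the bear.

>>> move_arm([
  {"gripper": 0, "x": 0, "y": 0, "z": 3, "roll": 0},
  {"gripper": 0, "x": 0, "y": 0, "z": 4, "roll": 0},
  {"gripper": 0, "x": 0, "y": 0, "z": 3, "roll": 0},
  {"gripper": 0, "x": 0, "y": 0, "z": 1.6, "roll": 0},
  {"gripper": 0, "x": 0, "y": 0, "z": 0, "roll": 0},
])

```text
time_s: 5.72
eef_pos: [0.5099, -0.2522, 0.2231]
eef_rot: [-0.001, 1.0, -0.027, -0.001]
wrist_force: [-1.0, 0.2, -2.2]
opening: 0.274
```

>>> move_arm([
  {"gripper": 0, "x": 0, "y": 0, "z": 0.2, "roll": 0},
  {"gripper": 0, "x": 0, "y": 0, "z": 0, "roll": 0},
])

```text
time_s: 5.98
eef_pos: [0.5107, -0.2528, 0.2231]
eef_rot: [0.001, 1.0, -0.026, 0.001]
wrist_force: [-0.2, -0.1, -2.7]
opening: 0.274
```

Run:
```python
from h import *
o=ctrl.get_obs(); s=snap('scene','s4'); t=snap('top','t4');print(o['eef_pos'],o['wrist_force'],o['time_s'])
o2=np.zeros((600,800,3),'uint8');o2[:300]=cv2.resize(s['img'][200:320,160:480],(800,300));o2[300:]=cv2.resize(t['img'][180:330,200:600],(800,300));cv2.imwrite('pics/v4.png',o2[:,:,::-1])
```

```text
[ 0.51066128 -0.2527647   0.22311079] [-0.22577902 -0.07255019 -2.68113458] 5.975
```

View pics/v4.png

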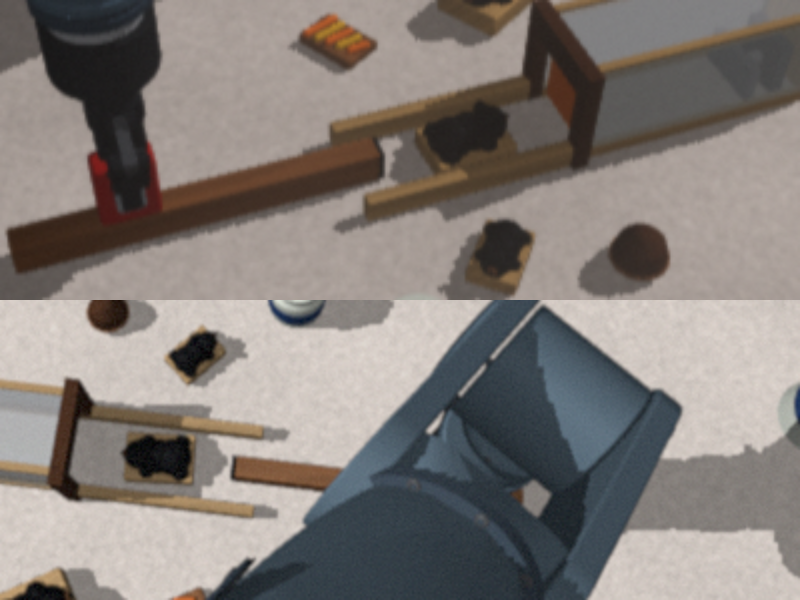

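The stick is flat just behind the bear, its tip at about (235,468) in the lower view, inside the lane. Now I push slowly.

>>> move_arm([
  {"gripper": 0, "x": 0.2, "y": -1.5, "z": 0, "roll": 0},
  {"gripper": 0, "x": 0, "y": -1, "z": 0, "roll": 0},
  {"gripper": 0, "x": 0, "y": -0.5, "z": 0, "roll": 0},
  {"gripper": 0, "x": 0, "y": -0.5, "z": 0, "roll": 0},
  {"gripper": 0, "x": 0, "y": -0.5, "z": 0, "roll": 0},
])

```text
time_s: 6.7
eef_pos: [0.5143, -0.2124, 0.2219]
eef_rot: [0.0, 1.0, -0.026, 0.0]
wrist_force: [-0.1, -1.1, -2.2]
opening: 0.275
```

>>> move_arm([
  {"gripper": 0, "x": 0, "y": -0.7, "z": 0, "roll": 0},
  {"gripper": 0, "x": 0, "y": -0.7, "z": 0, "roll": 0},
  {"gripper": 0, "x": 0, "y": -0.7, "z": 0, "roll": 0},
  {"gripper": 0, "x": 0, "y": -0.7, "z": 0, "roll": 0},
  {"gripper": 0, "x": 0, "y": -0.7, "z": 0, "roll": 0},
])

```text
time_s: 7.32
eef_pos: [0.5162, -0.1771, 0.2219]
eef_rot: [0.0, 1.0, -0.026, 0.0]
wrist_force: [-0.2, -0.6, -1.9]
opening: 0.276
```

>>> move_arm([
  {"gripper": 0, "x": 0, "y": -0.7, "z": 0, "roll": 0},
  {"gripper": 0, "x": 0, "y": -0.7, "z": 0, "roll": 0},
  {"gripper": 0, "x": 0, "y": -0.7, "z": 0, "roll": 0},
  {"gripper": 0, "x": 0, "y": -0.7, "z": 0, "roll": 0},
  {"gripper": 0, "x": 0, "y": -0.7, "z": 0, "roll": 0},
])

```text
time_s: 7.95
eef_pos: [0.5182, -0.1428, 0.2222]
eef_rot: [0.001, 1.0, -0.026, 0.0]
wrist_force: [-0.1, -5.7, -1.0]
opening: 0.273
```

Run:
```python
from h import *
o=ctrl.get_obs(); s=snap('scene','s5'); t=snap('top','t5');print(o['eef_pos'],o['wrist_force'],o['time_s'])
o2=np.zeros((600,800,3),'uint8');o2[:300]=cv2.resize(s['img'][180:300,240:560],(800,300));o2[300:]=cv2.resize(t['img'][180:330,50:450],(800,300));cv2.imwrite('pics/v5.png',o2[:,:,::-1])
```

```text
[ 0.51817504 -0.14277651  0.22217959] [-0.10857769 -5.65656527 -1.03242482] 7.95
```

View pics/v5.png

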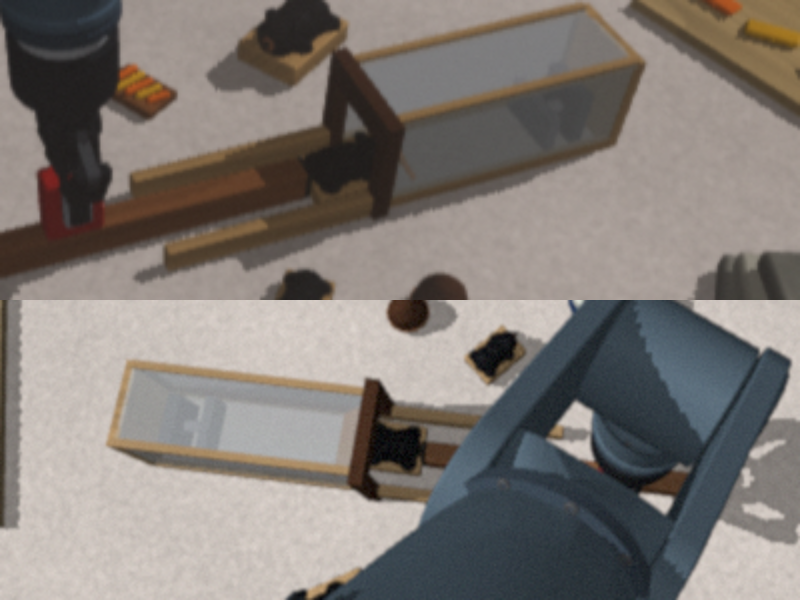

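The bear is straight and opening the flap at about 5 N.

>>> move_arm([
  {"gripper": 0, "x": 0, "y": -0.6, "z": 0, "roll": 0},
  {"gripper": 0, "x": 0, "y": -0.6, "z": 0, "roll": 0},
  {"gripper": 0, "x": 0, "y": -0.6, "z": 0, "roll": 0},
  {"gripper": 0, "x": 0, "y": -0.6, "z": 0, "roll": 0},
  {"gripper": 0, "x": 0, "y": -0.6, "z": 0, "roll": 0},
])

```text
time_s: 8.68
eef_pos: [0.5196, -0.1124, 0.2219]
eef_rot: [-0.0, 1.0, -0.026, 0.0]
wrist_force: [0.4, -3.8, -0.3]
opening: 0.271
```

>>> move_arm([
  {"gripper": 0, "x": 0, "y": -0.6, "z": 0, "roll": 0},
  {"gripper": 0, "x": 0, "y": -0.6, "z": 0, "roll": 0},
  {"gripper": 0, "x": 0, "y": -0.6, "z": 0, "roll": 0},
  {"gripper": 0, "x": 0, "y": -0.6, "z": 0, "roll": 0},
  {"gripper": 0, "x": 0, "y": -0.6, "z": 0, "roll": 0},
])

```text
time_s: 9.3
eef_pos: [0.5211, -0.0823, 0.2218]
eef_rot: [-0.0, 1.0, -0.026, -0.0]
wrist_force: [-0.8, -3.1, -0.4]
opening: 0.273
```

>>> move_arm([
  {"gripper": 0, "x": 0, "y": -0.6, "z": 0, "roll": 0},
  {"gripper": 0, "x": 0, "y": -0.6, "z": 0, "roll": 0},
  {"gripper": 0, "x": 0, "y": -0.6, "z": 0, "roll": 0},
  {"gripper": 0, "x": 0, "y": -0.6, "z": 0, "roll": 0},
  {"gripper": 0, "x": 0, "y": -0.6, "z": 0, "roll": 0},
])

```text
time_s: 9.93
eef_pos: [0.5227, -0.0524, 0.2219]
eef_rot: [-0.0, 1.0, -0.026, -0.0]
wrist_force: [-0.3, -2.9, -1.0]
opening: 0.27
```

>>> move_arm([
  {"gripper": 0, "x": 0, "y": -0.3, "z": 0, "roll": 0},
  {"gripper": 0, "x": 0, "y": -0.3, "z": 0, "roll": 0},
  {"gripper": 0, "x": 0, "y": -0.3, "z": 0, "roll": 0},
  {"gripper": 0, "x": 0, "y": -0.2, "z": 0, "roll": 0},
  {"gripper": 0, "x": 0, "y": -0.1, "z": 0, "roll": 0},
])

```text
time_s: 10.55
eef_pos: [0.5234, -0.0408, 0.2219]
eef_rot: [-0.0, 1.0, -0.026, 0.0]
wrist_force: [-0.7, -2.8, -0.8]
opening: 0.277
```

>>> move_arm([
  {"gripper": 0, "x": 0, "y": -0.1, "z": 0, "roll": 0},
  {"gripper": 0, "x": 0, "y": -0.1, "z": 0, "roll": 0},
  {"gripper": 0, "x": 0, "y": -0.1, "z": 0, "roll": 0},
  {"gripper": 0, "x": 0, "y": -0.1, "z": 0, "roll": 0},
])

```text
time_s: 11.05
eef_pos: [0.5234, -0.0367, 0.2217]
eef_rot: [-0.0, 1.0, -0.026, -0.0]
wrist_force: [-0.2, -2.0, -2.7]
opening: 0.268
```

Run:
```python
from h import *
o=ctrl.get_obs(); s=snap('scene','s6'); t=snap('top','t6');print(o['eef_pos'],o['wrist_force'],o['time_s'])
o2=np.zeros((600,800,3),'uint8');o2[:300]=cv2.resize(s['img'][170:290,300:520],(550,300),)[:, :550].repeat(1,0) if 0 else cv2.resize(s['img'][175:282,310:595],(800,300));o2[300:]=cv2.resize(t['img'][195:285,95:335],(800,300));cv2.imwrite('pics/v6.png',o2[:,:,::-1])
```

```text
[ 0.52344817 -0.03666599  0.22170109] [-0.15030055 -1.98532111 -2.70089773] 11.05
```

View pics/v6.png

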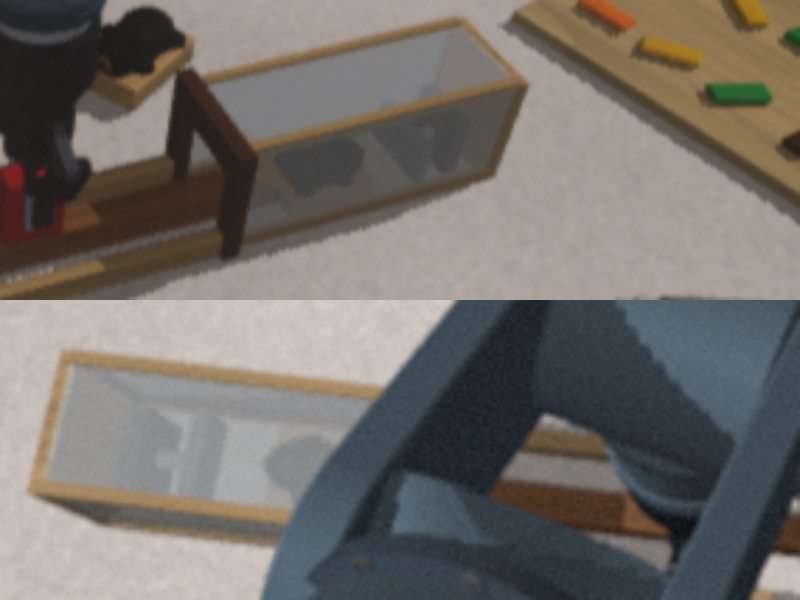

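The bear's nose is at about (265,465) and the pad face at about (222,450) in the lower crop, a gap of roughly 20 mm.

>>> move_arm([
  {"gripper": 0, "x": 0, "y": -0.3, "z": 0, "roll": 0},
  {"gripper": 0, "x": 0, "y": -0.3, "z": 0, "roll": 0},
  {"gripper": 0, "x": 0, "y": -0.3, "z": 0, "roll": 0},
  {"gripper": 0, "x": 0, "y": -0.1, "z": 0, "roll": 0},
])

```text
time_s: 11.65
eef_pos: [0.5241, -0.0265, 0.2218]
eef_rot: [-0.0, 1.0, -0.026, -0.0]
wrist_force: [0.3, -2.6, -2.7]
opening: 0.279
```

>>> move_arm([
  {"gripper": 0, "x": 0, "y": -0.1, "z": 0, "roll": 0},
  {"gripper": 0, "x": 0, "y": -0.1, "z": 0, "roll": 0},
  {"gripper": 0, "x": 0, "y": -0.1, "z": 0, "roll": 0},
  {"gripper": 0, "x": 0, "y": -0.1, "z": 0, "roll": 0},
])

```text
time_s: 12.15
eef_pos: [0.5243, -0.0228, 0.2219]
eef_rot: [-0.0, 1.0, -0.026, -0.0]
wrist_force: [-0.2, -1.6, -2.7]
opening: 0.274
```

>>> move_arm([
  {"gripper": 0, "x": 0, "y": -0.1, "z": 0, "roll": 0},
  {"gripper": 0, "x": 0, "y": -0.1, "z": 0, "roll": 0},
  {"gripper": 0, "x": 0, "y": -0.1, "z": 0, "roll": 0},
  {"gripper": 0, "x": 0, "y": -0.1, "z": 0, "roll": 0},
])

```text
time_s: 12.65
eef_pos: [0.5245, -0.0188, 0.2219]
eef_rot: [0.0, 1.0, -0.026, -0.0]
wrist_force: [-0.7, -2.1, -2.2]
opening: 0.273
```

>>> move_arm([
  {"gripper": 0, "x": 0, "y": -0.1, "z": 0, "roll": 0},
  {"gripper": 0, "x": 0, "y": -0.1, "z": 0, "roll": 0},
  {"gripper": 0, "x": 0, "y": -0.1, "z": 0, "roll": 0},
  {"gripper": 0, "x": 0, "y": -0.1, "z": 0, "roll": 0},
])

```text
time_s: 13.15
eef_pos: [0.5247, -0.0148, 0.2219]
eef_rot: [-0.0, 1.0, -0.026, -0.0]
wrist_force: [-0.0, -1.9, -2.8]
opening: 0.277
```

>>> move_arm([
  {"gripper": 0, "x": 0, "y": -0.1, "z": 0, "roll": 0},
  {"gripper": 0, "x": 0, "y": -0.1, "z": 0, "roll": 0},
  {"gripper": 0, "x": 0, "y": -0.1, "z": 0, "roll": 0},
  {"gripper": 0, "x": 0, "y": -0.1, "z": 0, "roll": 0},
])

```text
time_s: 13.65
eef_pos: [0.5249, -0.0108, 0.2219]
eef_rot: [-0.0, 1.0, -0.026, -0.0]
wrist_force: [-0.4, -2.6, -3.1]
opening: 0.271
```

>>> move_arm([
  {"gripper": 0, "x": 0, "y": -0.1, "z": 0, "roll": 0},
  {"gripper": 0, "x": 0, "y": -0.1, "z": 0, "roll": 0},
  {"gripper": 0, "x": 0, "y": -0.1, "z": 0, "roll": 0},
  {"gripper": 0, "x": 0, "y": -0.1, "z": 0, "roll": 0},
])

```text
time_s: 14.15
eef_pos: [0.5252, -0.0068, 0.2219]
eef_rot: [-0.0, 1.0, -0.026, -0.0]
wrist_force: [-0.1, -2.1, -3.1]
opening: 0.269
```

>>> move_arm([
  {"gripper": 0, "x": 0, "y": -0.1, "z": 0, "roll": 0},
  {"gripper": 0, "x": 0, "y": -0.1, "z": 0, "roll": 0},
  {"gripper": 0, "x": 0, "y": -0.1, "z": 0, "roll": 0},
  {"gripper": 0, "x": 0, "y": -0.1, "z": 0, "roll": 0},
])

```text
time_s: 14.65
eef_pos: [0.5254, -0.0028, 0.2219]
eef_rot: [0.0, 1.0, -0.026, -0.0]
wrist_force: [0.4, -2.6, -4.0]
opening: 0.274
```

>>> move_arm([
  {"gripper": 0, "x": 0, "y": -0.1, "z": 0, "roll": 0},
  {"gripper": 0, "x": 0, "y": -0.1, "z": 0, "roll": 0},
  {"gripper": 0, "x": 0, "y": -0.1, "z": 0, "roll": 0},
])

```text
time_s: 15.02
eef_pos: [0.5256, 0.0001, 0.2219]
eef_rot: [0.0, 1.0, -0.026, 0.0]
wrist_force: [-0.4, -2.7, -3.7]
opening: 0.274
```

Run:
```python
from h import *
o=ctrl.get_obs(); s=snap('scene','s7'); t=snap('top','t7');print(o['eef_pos'],o['wrist_force'],o['time_s'])
o2=np.zeros((600,800,3),'uint8');o2[:300]=cv2.resize(s['img'][180:260,380:593],(800,300),interpolation=2);o2[300:]=cv2.resize(t['img'][205:280,100:300],(800,300),interpolation=2);o2=np.clip(o2.astype(float)*1.4,0,255).astype('uint8');cv2.imwrite('pics/v7.png',o2[:,:,::-1])
```

```text
[5.25577903e-01 9.05078696e-05 2.21937340e-01] [-0.43018086 -2.65138325 -3.72526742] 15.025
```

View pics/v7.png

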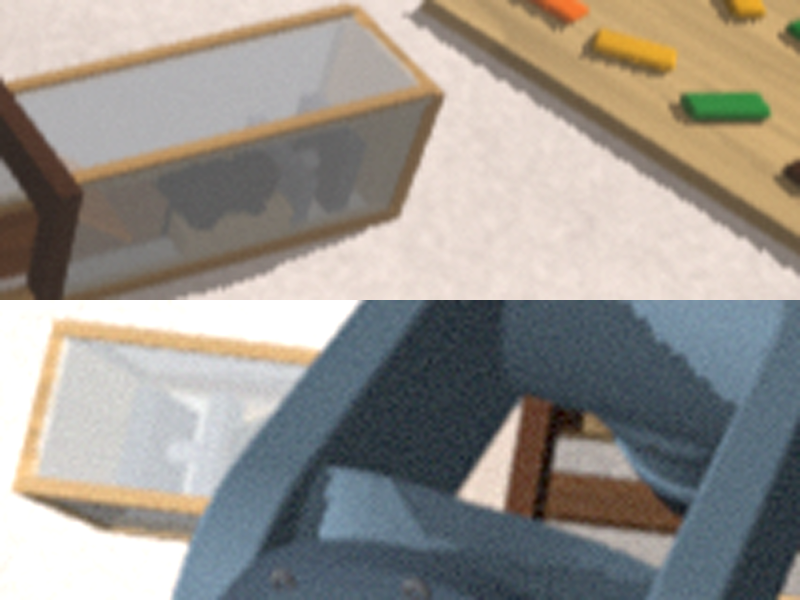

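The nose is now right at the pad in the scene crop, at about (285,195).

>>> move_arm([
  {"gripper": 0, "x": 0, "y": -0.1, "z": 0, "roll": 0},
  {"gripper": 0, "x": 0, "y": -0.1, "z": 0, "roll": 0},
  {"gripper": 0, "x": 0, "y": -0.1, "z": 0, "roll": 0},
])

```text
time_s: 15.5
eef_pos: [0.5259, 0.0023, 0.2223]
eef_rot: [0.001, 1.0, -0.026, 0.0]
wrist_force: [-1.2, -8.3, -1.4]
opening: 0.276
```

Contact with the pad: the force is rising.

>>> move_arm([
  {"gripper": 0, "x": 0, "y": -0.1, "z": 0, "roll": 0},
  {"gripper": 0, "x": 0, "y": 0, "z": 0, "roll": 0},
])

```text
time_s: 15.75
eef_pos: [0.526, 0.0031, 0.2223]
eef_rot: [0.001, 1.0, -0.026, 0.0]
wrist_force: [-0.5, -9.1, -1.0]
opening: 0.273
```

>>> move_arm([
  {"gripper": 0, "x": 0, "y": -0.1, "z": 0, "roll": 0},
  {"gripper": 0, "x": 0, "y": 0, "z": 0, "roll": 0},
])

```text
time_s: 16.0
eef_pos: [0.5261, 0.0038, 0.2225]
eef_rot: [0.002, 1.0, -0.026, 0.0]
wrist_force: [-2.0, -11.4, -1.5]
opening: 0.269
```

>>> move_arm([
  {"gripper": 0, "x": 0, "y": -0.05, "z": 0, "roll": 0},
  {"gripper": 0, "x": 0, "y": 0, "z": 0, "roll": 0},
  {"gripper": 0, "x": 0, "y": 0, "z": 0, "roll": 0},
])

```text
time_s: 16.38
eef_pos: [0.5262, 0.004, 0.2225]
eef_rot: [0.002, 1.0, -0.026, 0.0]
wrist_force: [-1.9, -12.0, -1.0]
opening: 0.271
```

Pressed home at 12 N. Now I draw the stick out.

>>> move_arm([
  {"gripper": 0, "x": 0, "y": 0.3, "z": 0, "roll": 0},
  {"gripper": 0, "x": 0, "y": 0.5, "z": 0, "roll": 0},
  {"gripper": 0, "x": 0, "y": 1, "z": 0, "roll": 0},
  {"gripper": 0, "x": 0, "y": 1.2, "z": 0, "roll": 0},
  {"gripper": 0, "x": 0, "y": 1.2, "z": 0, "roll": 0},
])

```text
time_s: 17.0
eef_pos: [0.5235, -0.037, 0.2218]
eef_rot: [-0.0, 1.0, -0.026, -0.0]
wrist_force: [0.5, 3.1, -4.5]
opening: 0.273
```

>>> move_arm([
  {"gripper": 0, "x": 0, "y": 1.2, "z": 0, "roll": 0},
  {"gripper": 0, "x": 0, "y": 1.2, "z": 0, "roll": 0},
  {"gripper": 0, "x": 0, "y": 1.2, "z": 0, "roll": 0},
  {"gripper": 0, "x": 0, "y": 1.2, "z": 0, "roll": 0},
  {"gripper": 0, "x": 0, "y": 1.2, "z": 0, "roll": 0},
])

```text
time_s: 17.62
eef_pos: [0.5205, -0.0971, 0.2221]
eef_rot: [-0.0, 1.0, -0.027, 0.0]
wrist_force: [-0.3, -0.2, -1.8]
opening: 0.272
```

>>> move_arm([
  {"gripper": 0, "x": 0, "y": 1.5, "z": 0, "roll": 0},
  {"gripper": 0, "x": 0, "y": 1.5, "z": 0, "roll": 0},
  {"gripper": 0, "x": 0, "y": 1.5, "z": 0, "roll": 0},
  {"gripper": 0, "x": 0, "y": 1.0, "z": 0, "roll": 0},
  {"gripper": 0, "x": 0, "y": 0, "z": 0, "roll": 0},
])

```text
time_s: 18.25
eef_pos: [0.5175, -0.152, 0.2219]
eef_rot: [0.0, 1.0, -0.027, 0.0]
wrist_force: [-0.3, -0.1, -2.4]
opening: 0.27
```

Run:
```python
from h import *
o=ctrl.get_obs(); s=snap('scene','s8'); t=snap('top','t8');print(o['eef_pos'],o['wrist_force'],o['time_s'])
o2=np.zeros((600,800,3),'uint8');o2[:300]=cv2.resize(s['img'][180:300,240:560],(800,300));o2[300:]=cv2.resize(t['img'][195:285,95:335],(800,300));cv2.imwrite('pics/v8.png',np.clip(o2[:,:,::-1]*1.3,0,255).astype('uint8'))
```

```text
[ 0.5175315  -0.15197697  0.22192198] [-0.33946644 -0.06791013 -2.39210373] 18.25
```

View pics/v8.png

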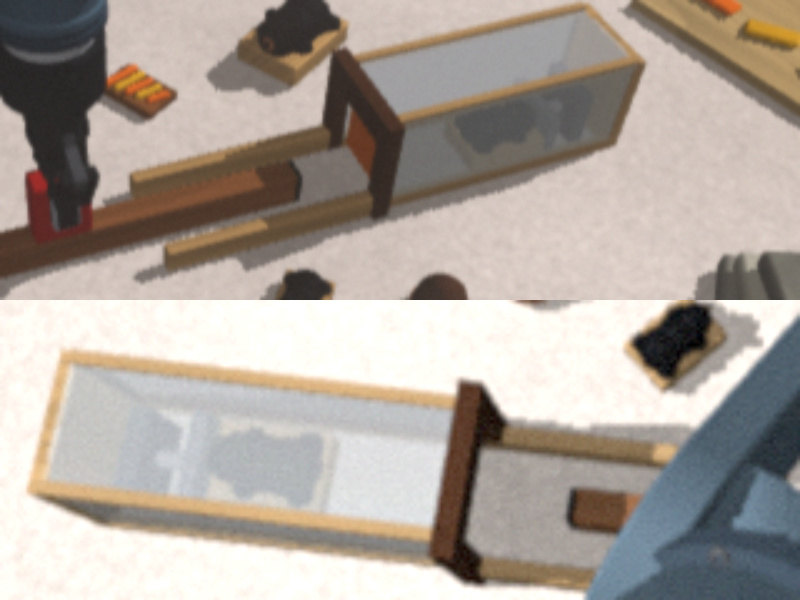

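The flap is shut, the bear is against the pad, and the tip at (572,508) is well in front of the gate. Next I lower the stick and release it.

>>> move_arm([
  {"gripper": 0, "x": 0, "y": 0, "z": 0.1, "roll": 0},
  {"gripper": 0, "x": 0, "y": 0, "z": 0, "roll": 0},
])

```text
time_s: 18.6
eef_pos: [0.5176, -0.1508, 0.2209]
eef_rot: [-0.0, 1.0, -0.026, 0.0]
wrist_force: [0.0, -0.2, -0.7]
opening: 0.274
```

>>> move_arm([
  {"gripper": 0, "x": 0, "y": 0, "z": 0.05, "roll": 0},
  {"gripper": 0, "x": 0, "y": 0, "z": 0, "roll": 0},
])

```text
time_s: 18.85
eef_pos: [0.5176, -0.151, 0.2205]
eef_rot: [-0.0, 1.0, -0.026, 0.0]
wrist_force: [-0.4, 0.5, 0.0]
opening: 0.271
```

>>> move_arm([
  {"gripper": 60, "x": 0, "y": 0, "z": 0, "roll": 0},
  {"gripper": 60, "x": 0, "y": 0, "z": 0, "roll": 0},
  {"gripper": 100, "x": 0, "y": 0, "z": 0, "roll": 0},
  {"gripper": 100, "x": 0, "y": 0, "z": 0, "roll": 0},
  {"gripper": 100, "x": 0, "y": 0, "z": 0, "roll": 0},
])

```text
time_s: 19.48
eef_pos: [0.5175, -0.1512, 0.2204]
eef_rot: [0.0, 1.0, -0.026, 0.0]
wrist_force: [0.2, -0.1, -0.9]
opening: 0.999
```

>>> move_arm([
  {"gripper": 100, "x": 0, "y": 0, "z": -1, "roll": 0},
  {"gripper": 100, "x": 0, "y": 0, "z": -3, "roll": 0},
  {"gripper": 100, "x": 0, "y": 0, "z": -4, "roll": 0},
  {"gripper": 100, "x": 0, "y": 0, "z": -4, "roll": 0},
  {"gripper": 100, "x": 0, "y": 0, "z": -2, "roll": 0},
])

```text
time_s: 20.1
eef_pos: [0.518, -0.1514, 0.3639]
eef_rot: [0.001, 1.0, -0.026, 0.002]
wrist_force: [0.8, -0.5, -0.9]
opening: 0.996
```

>>> move_arm([
  {"gripper": 100, "x": 0, "y": 4, "z": 0, "roll": 0},
  {"gripper": 100, "x": 0, "y": 4, "z": 0, "roll": 0},
  {"gripper": 100, "x": 0, "y": 4, "z": 0, "roll": 0},
  {"gripper": 100, "x": 0, "y": 4, "z": 0, "roll": 0},
  {"gripper": 100, "x": 0, "y": 0, "z": 0, "roll": 0},
])

```text
time_s: 20.72
eef_pos: [0.5086, -0.3135, 0.3611]
eef_rot: [0.001, 1.0, -0.028, 0.0]
wrist_force: [-0.6, -0.1, 0.4]
opening: 1.002
```

Run:
```python
from h import *
o=ctrl.get_obs(); s=snap('scene','s9'); t=snap('top','t9');print(o['eef_pos'],o['wrist_force'],o['time_s'])
o2=np.zeros((600,800,3),'uint8');o2[:300]=cv2.resize(s['img'][200:350,180:580],(800,300));o2[300:]=cv2.resize(t['img'][170:350,95:575],(800,300));cv2.imwrite('pics/v9.png',np.clip(o2[:,:,::-1]*1.3,0,255).astype('uint8'))
a=load('top0')['img'].astype(int);b=t['img'].astype(int);d=np.abs(a-b).sum(2)
for n,(u,v) in dict(jar=(349,175),leaf=(297,341),chest=(254,186),small=(298,207),bigbear=(214,340)).items(): print(n,d[v-22:v+22,u-22:u+22].mean())
```

```text
[ 0.50858993 -0.31352882  0.36111324] [-0.5615387  -0.14008347  0.4171674 ] 20.725
jar 79.9819214876033
leaf 74.05165289256199
chest 74.46952479338843
small 70.52169421487604
bigbear 42.071280991735534
```

Those differences could come from the arm occluding the view or from a change in exposure, so I'll compare object positions in the scene camera numerically.

Run:
```python
from h import *
for f in('scene','top'):
    A=load(f+'0')['img'];B=load(('s' if f=='scene' else 't')+'9')['img']
    a=cv2.cvtColor(A,cv2.COLOR_RGB2GRAY);b=cv2.cvtColor(B,cv2.COLOR_RGB2GRAY);print(f,a.mean(),b.mean())
    P=dict(jar=(327,341),leaf=(295,216),chest=(416,300),small=(361,300),flapgate=(388,232)) if f=='scene' else dict(jar=(349,175),leaf=(297,341),chest=(254,186),small=(298,207),gate=(236,250))
    for n,(u,v) in P.items():
        r=cv2.matchTemplate(b[v-40:v+40,u-40:u+40],a[v-18:v+18,u-18:u+18],cv2.TM_CCOEFF_NORMED);_,m,_,l=cv2.minMaxLoc(r);print(n,'shift',l[0]-22,l[1]-22,round(m,3))
c=load('s9');im=c['img'];hsv=cv2.cvtColor(im,cv2.COLOR_RGB2HSV);H,S,V=[hsv[...,i].astype(int) for i in range(3)]
red=(((H<6)|(H>174))&(S>180)&(V>60)).astype('uint8');n,l,s,ce=cv2.connectedComponentsWithStats(red)
for i in range(1,n):
    if s[i,4]>60: print('red',s[i],ce[i])
p=np.array([.5176,-.151]);u=np.array([.053,.9986])
for z in(.03,.088): print('expected handle top px',proj(c,[*p,z]))
print('tip exp',proj(c,[*(p+.2*u),.015])); tp=[int(x) for x in proj(c,[*(p+.2*u),.015])]
print(V[tp[1]-3:tp[1]+4:3,tp[0]-8:tp[0]+20:2])
r=cv2.matchTemplate(cv2.cvtColor(im,7)[220:320,330:440],cv2.cvtColor(load('s8')['img'],7)[240:265,345:375],5);print(cv2.minMaxLoc(r),'expect (15,20): tip unchanged vs s8')
# flap/bear vs s8
for n,(u,v) in dict(flap=(384,238),bear=(437,230)).items():
    a=cv2.cvtColor(load('s8')['img'],7);b=cv2.cvtColor(im,7);r=cv2.matchTemplate(b[v-25:v+25,u-25:u+25],a[v-12:v+12,u-12:u+12],5);m=cv2.minMaxLoc(r);print(n,m[3][0]-13,m[3][1]-13,m[1])
```

```text
scene 109.03572916666667 112.12489583333333
jar shift 0 0 1.0
leaf shift 0 0 0.999
chest shift 0 0 1.0
small shift 0 0 1.0
flapgate shift 0 0 0.999
top 125.412646484375 127.82382486979166
jar shift 0 0 0.998
leaf shift 0 0 0.997
chest shift 0 0 0.998
small shift 0 0 0.997
gate shift 0 0 0.995
expected handle top px (np.float64(264.61636628612706), np.float64(270.9728923660709))
expected handle top px (np.float64(263.18270041247587), np.float64(249.89221394342982))
tip exp (np.float64(358.46146090576275), np.float64(251.7615693916117))
[[59 59 58 57 41 75 92 94 93 91 91 93 94 92]
 [61 59 63 61 58 40 90 91 92 92 91 93 90 91]
 [61 60 58 58 56 45 91 91 93 92 92 91 90 92]]
(-0.8023339509963989, 0.9832738637924194, (39, 17), (15, 20)) expect (15,20): tip unchanged vs s8
flap 0 0 0.9969648122787476
bear 0 0 0.9923444390296936
```

Run:
```python
from h import *
for k in('s9','t9'):
    c=load(k);hsv=cv2.cvtColor(c['img'],cv2.COLOR_RGB2HSV);H,S,V=[hsv[...,i].astype(int) for i in range(3)]
    red=(((H<6)|(H>174))&(S>150)&(V>40)).astype('uint8');n,l,s,ce=cv2.connectedComponentsWithStats(red)
    print(k,[(s[i].tolist(),ce[i].round(1)) for i in range(1,n) if s[i,4]>40],[np.round(proj(c,[.5176,-.151,z])) for z in(.03,.088)], c['img'][int(proj(c,[.5176,-.151,.07])[1]),int(proj(c,[.5176,-.151,.07])[0])])
```

```text
s9 [([252, 245, 24, 14, 210], array([263.5, 251.3]))] [array([265., 271.]), array([263., 250.])] [83 35 33]
t9 [([353, 256, 27, 19, 385], array([365.6, 265.1]))] [array([364., 267.]), array([367., 261.])] [149  41  39]
```

The handle stands upright where I placed it, with its top at (263,251) against an expected (263,250).

```bash
python3 -c "
from bench import ctrl
print(ctrl.hand_in())"
```

```text
the job is handed in; nothing more can be done
None
```

I slid the middle-sized bear (base measured 70 x 50 mm) through the flap and pressed it against the cushioned stop. The wrist force read 12.0 N at the hold, the highest reading of the push. I then drew the stick out, laid it flat in the lane about 45 mm in front of the gate, and moved the arm clear. The job was handed in at about 21 s.

**Checks that agreed:**
- The flap is shut, matching its starting image with no pixel shift, and the bear has not moved since the stick was drawn out.
- The jar, leaf and chestnut show no shift in either the scene or the top camera.
- The stick's handle and tip are within about a pixel of where I placed them.

**Checks that failed or disagreed:**
- A first raw image-difference check gave high values for the jar, leaf and chestnut. The template matches above (0.997 or better) showed nothing had moved, so I set it down to image noise or a small brightness change.
- The last picture could not be viewed because of the 12-picture limit, so the final checks were numerical only.
- My first two move calls were refused because rows lacked some fields; nothing moved.

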